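# Tip the dried roaster parts out of the bench cooler

## Task

The washed roaster parts (a brass gear, a ball bearing and two bolts) have dried on the perforated tipping tray of the bench cooler. Slide the empty aluminium tray along the counter into the cooler's dock until it stops under the mouth of the tipping tray; then press the tipping tray's thumb plate down and hold it until all four parts have slid out into the aluminium tray, and ease the tipping tray back down level onto the cooler without letting it slam. Leave the aluminium tray standing in the dock and do not disturb the tools or the mug.

Things in the scene. Friction and masses are not known exactly. Their poses are not given: they have to be found in the camera images.
- cooler: Bench cooler, fixed: navy fan box with a stainless tipping tray on top. Origin on the counter under the middle of the tray's pivot; x = along the pivot axis, away from the robot; y = discharge direction, to the robot's left; z up. Fan box x +-59, y -160..-12, to z 102 mm. Pivot axis at z 105. Two pivot cheeks at x +-75, y -20..16, to z 123.
- dock_home (a point): Where the aluminium tray's origin lies when home in the cooler's dock: x 0, y 92, z 0 mm in the cooler's frame, same axes. Dock: upturned stop with its face at cooler y = 22 mm, 24 mm high; side guides 18 mm high with inner faces at x +-81 mm (6 mm play each side), straight to y 45, then flaring gently to x +-98 at y 106 mm. Push squarely: a skewed tray can wedge.
- tip_tray (a joint): Angle of the tipping tray, rad: 0 = level on the fan box (start), grows as the mouth goes down, stop at 0.87. Tail-heavy (0.75 kg): needs some 10 N down on the thumb plate, falls back level by itself when let go and slams unless the hand follows it up slowly (under 0.08 m/s). Parts start to slide at 0.4 to 0.65 rad, by friction; held at the stop they all slide out.
- mouth (a point): Middle of the lip at the tipping tray's open end, on the floor's top: 72 mm in y from the pivot, 7 mm above it (112 mm above the counter) when level; at the stop some 55 mm above the counter and 52 mm in y from the pivot. The tray is 130 mm wide (110 at the mouth), 227 long (y -155..72), walls to 31 mm over its floor, on all sides but the mouth.
- thumb_plate (a point): Middle of the top face of the black rubber pad (46 x 46 mm) on the thumb plate, a flange 74 x 56 mm on the tipping tray's robot-side wall, by the mouth. Level: x -107, y 62, z 127 mm in the cooler's frame; at the tray's stop y 57, z 72. Shut fingers pushed straight down at x -107, y 62 do it, their tips about 76 mm above the counter at the stop.
- parts_tray: Empty aluminium tray, loose, 150 mm (x) by 140 mm (y) by 40 mm high outside, walls and floor 3 mm, 0.35 to 0.7 kg, origin at the centre of its underside. It starts on the counter 60 to 110 mm short of its home in the dock, nearly in line with it. Walls can be pushed at 10 to 35 mm height.
- gear: Brass spur gear, 48 mm diameter, 16 mm high, 0.1 kg, lying flat on the tipping tray; origin at the centre of its underside.
- bearing: Steel ball bearing, 35 mm diameter, 11 mm high, 0.03 kg, lying flat on the tipping tray; origin at the centre of its underside.
- bolt_a: Steel hexagon bolt, 53 mm long (along its y), head 18 mm, lying on the tipping tray, 0.035 kg; origin at the middle of its length, at its underside.
- bolt_b: A second steel hexagon bolt, same as bolt_a.
- spanner: Bystander: open-ended steel spanner 179 mm long (along its y), 8 mm high, lying on the counter to the robot's right; origin at the centre of its underside.
- screwdriver: Bystander: screwdriver with yellow handle, 215 mm long (along its y), 28 mm high, right of the spanner; origin at the centre of its underside.
- mug: Bystander: white mug, 85 mm diameter, 91 mm high, behind the cooler; origin at the centre of its underside.
Not all that is in view belongs to the job. What is shaped like the gear but purple is not meant.

How it is judged:
On the way, in this order (a step that is already met when the one before it is completed fails the run):
1. the aluminium tray stands home in the dock, its edge within 15 mm of the stop, while the tipping tray is still level (y of parts_tray in the frame of cooler between 0.08 and 0.107 m and x of parts_tray in the frame of cooler between -0.015 and 0.015 m and value of joint tip_tray below 0.1 rad), for 0.2 s.
2. the tipping tray is tipped by more than 0.6 rad (value of joint tip_tray above 0.6 rad), for 0.2 s.
At the end, for the whole second after the job is handed in: All four parts lie at rest inside the aluminium tray (origins within its 150 x 140 mm outline and below 50 mm over its underside); the aluminium tray stands flat in the dock (edge within 40 mm of the stop, within 25 mm of the middle); the tipping tray is back level (angle under 0.05 rad) (x of gear in the frame of parts_tray between -0.075 and 0.075 m and y of gear in the frame of parts_tray between -0.07 and 0.07 m and z of gear in the frame of parts_tray between -0.005 and 0.05 m and x of bearing in the frame of parts_tray between -0.075 and 0.075 m and y of bearing in the frame of parts_tray between -0.07 and 0.07 m and z of bearing in the frame of parts_tray between -0.005 and 0.05 m and x of bolt_a in the frame of parts_tray between -0.075 and 0.075 m and y of bolt_a in the frame of parts_tray between -0.07 and 0.07 m and z of bolt_a in the frame of parts_tray between -0.005 and 0.05 m and x of bolt_b in the frame of parts_tray between -0.075 and 0.075 m and y of bolt_b in the frame of parts_tray between -0.07 and 0.07 m and z of bolt_b in the frame of parts_tray between -0.005 and 0.05 m and y of parts_tray in the frame of cooler between 0.08 and 0.132 m and x of parts_tray in the frame of cooler between -0.025 and 0.025 m and angle between parts_tray's own z axis and vertical below 0.1 rad and value of joint tip_tray below 0.05 rad and linear speed of each of gear, bearing, bolt_a, bolt_b, parts_tray below 0.03 m/s); the robot touches nothing.
It fails at once if the tipping tray slams: it swings back faster than 4.5 rad/s (velocity of joint tip_tray below -4.5 rad/s).
It fails at once if the spanner is moved by more than 30 mm (distance of spanner from where it was at the start of the episode above 0.03 m).
It fails at once if the screwdriver is moved by more than 30 mm (distance of screwdriver from where it was at the start of the episode above 0.03 m).
It fails at once if the mug is moved by more than 30 mm (distance of mug from where it was at the start of the episode above 0.03 m).
It also fails if it takes over 54 s, if anything falls off the work surface, if the arm or the gripper's body presses on something with over 40 N, if the wrist force passes 120 N, or if a joint passes its speed limit or range.

## Robot

A 6-joint arm with a two-finger parallel gripper is mounted at the origin on a cart in front of the work surface, level with it; the furniture and walls round the work are solid. World frame = base frame: x ahead of the robot, y to its left, z up, the work surface at z = 0. Lengths are in m, angles in rad, forces in N, time in s.
With the tool pointing down it reaches from about 0.275 to 0.85 m from the base axis. Payload 19 kg.
Tool frame: the origin (TCP) lies on the front face of the gripper's body, between the roots of the fingers; the fingertips stand 73 mm ahead of it and the grasp point (between the pads) lies 54 mm ahead of it; z points along the fingers, y is the line along which they close (so a half turn about z gives the same grasp; the last joint's range is limited). The gripper opens to 85 mm and grips with 20 to 120 N. Pads are 22 mm wide; open, the fingers measure 114 mm over their backs; the gripper's body (76 mm by 85 mm) begins 54 mm behind the grasp point. The pads swing forward as they close: fully open they stand 13 mm farther back than shut.
Start: joints at [-1.409, 0.15, 1.437, -0, 1.554, -0.134], TCP at [0.168, -0.55, 0.304] pointing down, gripper open.
Joint ranges: [-2.8, 2.8], [-0.68, 2.1], [0.12, 2.68], [-1.39, 4.53], [0.16, 2.79], [-2.81, 2.81]. Speed limits (rad/s): [1.89, 1.89, 2.22, 3.01, 3.01, 3.01].

## Interface

Orientations are given as a unit quaternion [x, y, z, w].
In Python, from workcell import telemetry, optics, ticket, finder gives the robot as it stands.
- The arm moves only by the shell command python3 -m pendant 'ROWS' [FORCE]. ROWS is JSON, a list of rows, each an object with "delta_rot": the turn, a rotation vector about the tool's x, y, z in units of 8 degrees (1.0 is 8 degrees), a list of three; "translation": the shift along the tool's x, y, z in units of 40 mm (1.0 is 40 mm), a list of three; "jaw": the opening, from 0 (shut) to 1 (fully open). A call has 1 to 8 rows; each row shifts and turns the commanded pose from where the row before left it, along the tool's axes as they then stand; what a row does not reach is not made up. A row lasts 1/10 s, in which the tool goes at most 50 mm and 8.59 degrees, less where a joint would pass 70% of its speed; a pose out of reach is approached as far as the arm can. A call is refused whole if a number of a shift passes 1 or a number of a turn 1, either way. A call with a gripper value outside its range is refused whole. The fingers move at their own pace and stop on an object; FORCE is the grip in N (left out, the last holds). Time passes only in rows, so rows that do not move let the fingers close. It gives the time, the measured TCP pose, the force, the opening and the grip force at its end, in the units of the state.
- telemetry.read_state(): the state, without advancing time (a new reading comes with each control period).
- optics.capture(name): name is "scene" or "side" or "wrist"; returns the picture (384x512x3 uint8, blue, green, red); there is no depth.
- optics.camera_params(name): a dict with "fx", "fy", "cx", "cy" (pixels), "R" (3x3) and "t" (3): a world point X has camera coordinates R X + t; the wrist camera has in their place "tool_from_camera" (4x4, takes a point from camera to tool coordinates, whose origin is the TCP and whose axes are the flange's). Camera axes: x right, y down, z forward; pixel columns grow to the right and rows downward; lengths in m; the calibration is good to about 2 mm. A picture is of the moment at which its call begins: read the wrist's pose just before it. camera_params takes no time and is no camera call.
- ticket.hand_in(): hands the job in; it is judged then, once.
Trained networks look in the newest picture that a camera, given by its name, has taken for a name from the list of things; names that differ only in an ending like _2 or _b are one class to them, and where a whole thing is asked for, a point or a joint stands for the part that bears it (a point fixed in the world has none). Each returns a list of dicts, best first, with "confidence" (0 to 1); they miss things now and then, are a little off and sometimes report something else, mostly with a low value. They report only what shows in the picture. A call takes as long as a camera call. They do not tell look-alikes from the thing itself.
- finder.boxes_of(camera, name): "uv" ([column, row] in pixels, amid what is visible of it).
- finder.outline_of(camera, name): "pixels" (384x512 bool, what is visible of it) and "uv" ([column, row] in pixels, amid what is visible of it).
- finder.pinpoint(camera, name): "uv" ([column, row] in pixels: a listed point, or the origin of a listed thing).
The state is a dict: "time_s": time; "joints": joint angles; "qvel": joint speeds; "joint_torque": joint torques, N m; "position": TCP position; "eef_rot": TCP orientation; "wrist_force": force on the tool from outside, world axes, zero at the start; "ft_torque": the same for the moment, N m; "width": finger opening in m; "finger_force": force on a finger pad.
Only numpy, scipy, OpenCV 4.12 (cv2) and the standard library are available. Lean on these libraries where they do the work, as an engineer would, in place of code of your own. Each camera call takes 0.05 s, during which the arm holds its last target. There are 200 camera calls.

## Working session

There is one attempt and no reset: what is moved stays moved. The work goes in short steps, Python scripts to look and compute and a shell command to move; the robot and the scene stay as the last step left them, time stands still between calls to the robot, and variables do not carry over. Pictures are saved under pics/ and viewed, at most 10 in all, crops included, and the job is handed in when it is done.

```bash
mkdir -p pics
cat > h.py <<'E'
import numpy as np, cv2
from workcell import telemetry, optics, ticket, finder
def ray(cam,uv):
    p=optics.camera_params(cam); R=np.array(p["R"]); t=np.array(p["t"])
    d=R.T@np.array([(uv[0]-p["cx"])/p["fx"],(uv[1]-p["cy"])/p["fy"],1]); return -R.T@t,d
def onz(cam,uv,z):
    o,d=ray(cam,uv); return o+d*(z-o[2])/d[2]
def tri(a,b):
    A=[];y=[]
    for o,d in (a,b):
        d=d/np.linalg.norm(d);P=np.eye(3)-np.outer(d,d);A.append(P);y.append(P@o)
    X=np.linalg.lstsq(np.vstack(A),np.hstack(y),rcond=None)[0]
    return X,[np.linalg.norm(P@X-b) for P,b in zip(A,y)]
E
python3 - <<'E'
from h import *
for c in("scene","side"):
    cv2.imwrite(f"pics/{c}0.png",optics.capture(c))
    o,_=ray(c,(0,0));print(c,o)
uv={}
for c in("scene","side"):
    for n in("cooler","dock_home","mouth","thumb_plate","parts_tray"):
        r=finder.pinpoint(c,n)[:2]
        for q in r: print(c,n,np.round(q["uv"],1),round(q["confidence"],2))
        if r: uv[c,n]=r[0]["uv"]
Z=dict(cooler=0,dock_home=0,mouth=.112,thumb_plate=.127,parts_tray=0)
for n in Z:
    for c in("scene","side"):
        if (c,n) in uv: print(n,c,onz(c,uv[c,n],Z[n]).round(4))
    if ("scene",n) in uv and ("side",n) in uv: print(n,tri(ray("scene",uv["scene",n]),ray("side",uv["side",n])))
s=telemetry.read_state();print(s)
E
```

```text
scene [0.14501287 0.56779368 0.67047787]
side [0.11575889 0.68362931 0.94955475]
scene cooler [214.9 249.6] 0.87
scene mouth [207.6 234.1] 0.78
scene mouth [242.1 184.9] 0.42
scene thumb_plate [256.4 235. ] 0.71
side mouth [222.2 237.2] 0.98
side mouth [223.9 205.6] 0.42
side thumb_plate [260.4 242.1] 0.88
side parts_tray [217.  291.2] 0.77
cooler scene [0.5923 0.0764 0.    ]
mouth scene [0.5575 0.132  0.112 ]
mouth side [0.5633 0.1354 0.112 ]
mouth (array([0.57243295, 0.12009067, 0.09302115]), [np.float64(0.0028615624076048884), np.float64(0.0028615624076050237)])
thumb_plate scene [0.4633 0.0926 0.127 ]
thumb_plate side [0.4561 0.1023 0.127 ]
thumb_plate (array([0.4356531 , 0.13548848, 0.17514719]), [np.float64(0.0009433221974004128), np.float64(0.0009433221974004428)])
parts_tray side [0.5186 0.2318 0.    ]
{'time_s': 0.6, 'joints': array([-1.40900051e+00,  1.50496484e-01,  1.43743189e+00,  1.30947264e-05,
        1.55379168e+00, -1.33999898e-01]), 'qvel': array([ 0.00111478, -0.00068032, -0.00057151,  0.00039911, -0.0025265 ,
       -0.00143568]), 'joint_torque': array([ 4.32732832e-04, -7.12507153e+01, -5.70899320e+01, -1.16113138e-04,
        1.68311170e-03,  7.45415207e-06]), 'position': array([ 0.16759238, -0.550002  ,  0.30385268]), 'eef_rot': array([ 9.89083048e-01,  1.47359156e-01,  5.66048926e-06, -6.37860094e-05]), 'wrist_force': array([-0.04624289,  0.68878094, -0.68045287]), 'ft_torque': array([-0.02306369,  0.00789169, -0.01852403]), 'finger_force': 0.0, 'width': 0.08561364096627515}
```

View pics/scene0.png

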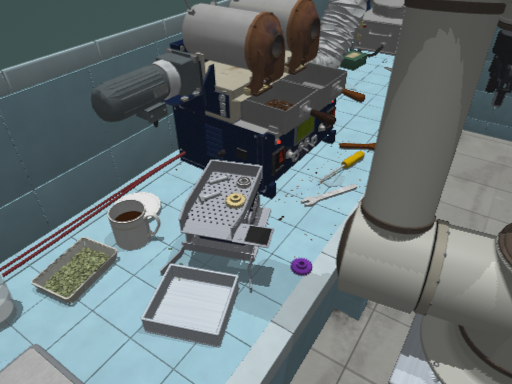

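View pics/side0.png

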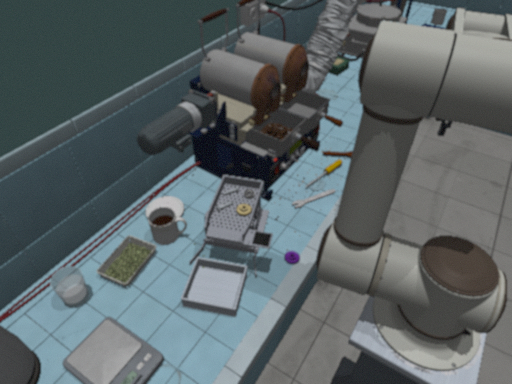

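Both views show the cooler with its tray, and the black thumb pad at scene (257,236) / side (261,239). The aluminium tray is at scene (192,303) / side (216,286), and the purple decoy is at scene (302,267). I'll enlarge both to pick corners.

Run:
```python
from h import *
a=cv2.imread("pics/scene0.png")[150:350,130:290]; b=cv2.imread("pics/side0.png")[165:325,165:315]
a=cv2.resize(a,None,fx=3,fy=3,interpolation=2); cv2.imwrite("pics/ca.png",a)
b=cv2.resize(b,None,fx=3.75,fy=3.75,interpolation=2); cv2.imwrite("pics/cb.png",b)
```

```text
(no output)
```

View pics/ca.png

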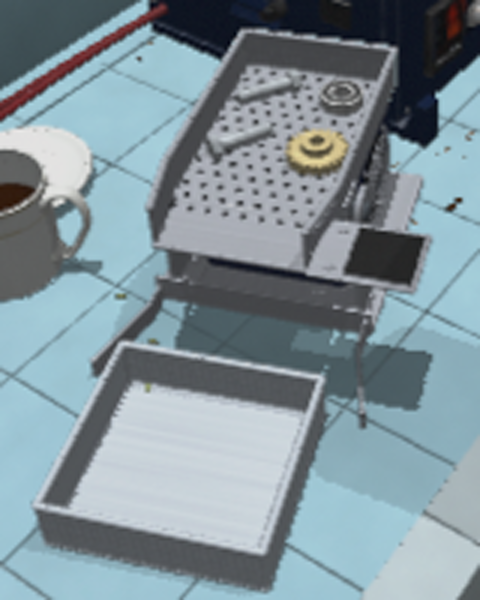

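View pics/cb.png

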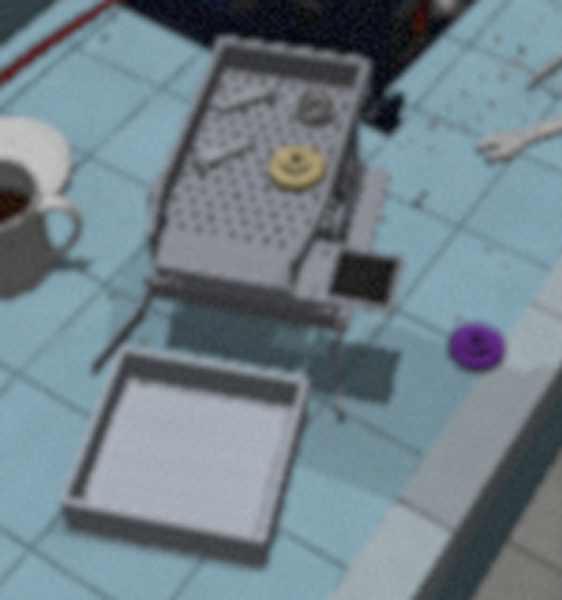

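```bash
cat > fit.py <<'E'
from h import *
from scipy.optimize import least_squares
def proj(c,X):
    p=optics.camera_params(c);q=np.array(X)@np.array(p["R"]).T+np.array(p["t"])
    return np.c_[p["fx"]*q[:,0]/q[:,2]+p["cx"],p["fy"]*q[:,1]/q[:,2]+p["cy"]]
def W(s,L):
    c,n=np.cos(s[2]),np.sin(s[2]); L=np.array(L,float)/1000
    return np.c_[s[0]+c*L[:,0]-n*L[:,1],s[1]+n*L[:,0]+c*L[:,1],L[:,2]]
def fit(L,obs,s0):
    f=lambda s:np.hstack([(proj(c,W(s,L))-o).ravel() for c,o in obs.items()])
    r=least_squares(f,s0,loss="soft_l1"); return r.x,r.fun.reshape(-1,2)
A=lambda l:np.array([130,150])+np.array(l)/3
B=lambda l:np.array([165,165])+np.array(l)/3.75
if __name__=="__main__":
    L=[(-107,62,127),(65,-155,143),(-65,-155,143),(55,72,112),(-55,72,112),(98,106,18),(-98,106,18)]
    for k in (["scene"],["side"],["scene","side"]):
        o=dict(scene=A([(386,257),(240,30),(397,45),(157,246),(305,270),(95,365),(363,418)]),side=B([(364,277),(220,37),(370,62),(157,270),(293,293),(95,363),(342,413)]))
        c,e=fit(L,{q:o[q] for q in k},[.57,.06,0])
        R=[(75,70,40),(75,-70,40),(-75,-70,40),(-75,70,40)]
        o=dict(scene=A([(38,505),(118,343),(325,378),(268,553)]),side=B([(65,507),(122,350),(307,378),(265,548)]))
        t,e2=fit(R,{q:o[q] for q in k},[.55,.23,0])
        print(k,"cooler",c.round(4),"tray",t.round(4))
        d=t[:2]-c[:2];cs,n=np.cos(c[2]),np.sin(c[2]);print("tray in cooler",cs*d[0]+n*d[1],-n*d[0]+cs*d[1],t[2]-c[2])
    print(e.round(1).tolist(),e2.round(1).tolist())
    print("thumb",W(c,[(-107,62,127)]),"home",W(c,[(0,92,0)]),"purple",onz("scene",(302,268),.01))
    for n in("spanner","screwdriver","mug"): 
        r=finder.boxes_of("scene",n); print(n,onz("scene",r[0]["uv"],.01).round(3) if r else None)
E
python3 fit.py
```

```text
['scene'] cooler [0.5803 0.0702 0.3555] tray [0.5239 0.229  0.374 ]
tray in cooler 0.002449564280378 0.16850719850633777 0.018487472583439135
['side'] cooler [0.5781 0.0692 0.3474] tray [0.5206 0.2315 0.3701]
tray in cooler 0.0011232658133942183 0.1721819252972275 0.022740599139932538
['scene', 'side'] cooler [0.5794 0.0699 0.3525] tray [0.5228 0.2298 0.3745]
tray in cooler 0.002034555840811275 0.1696569180691056 0.02205957533603814
[[0.5, 0.0], [1.0, 0.7], [-0.0, 2.1], [-0.5, 0.1], [1.3, 0.5], [0.9, -0.3], [-0.6, -1.5], [-0.0, 0.4], [-0.5, 1.5], [-1.1, 0.7], [-1.2, -1.3], [-0.0, -0.9], [0.6, 0.6], [-1.0, -0.7]] [[-0.7, 1.7], [1.0, 0.1], [0.3, -0.5], [0.3, 0.7], [-0.9, -0.8], [-0.6, -0.5], [-0.0, 0.2], [0.4, -1.9]]
thumb [[0.45758947 0.0911635  0.127     ]] home [[0.54765418 0.15625842 0.        ]] purple [0.39020916 0.0228091  0.01      ]
spanner None
screwdriver [ 0.477 -0.447  0.01 ]
mug [0.816 0.128 0.01 ]
```

Both cameras agree: the cooler is at (0.579, 0.070) with yaw 20.2°. The tray sits 78 mm short of home and about 1.3° skewed. I'll swing over high, then go down behind the tray with open fingers lined up along the cooler's x.

```bash
cat > go.py <<'E'
# usage: go.py X Y Z (cooler mm for TCP) : error in tool units ; yaw target tool y || cooler x
import sys; from h import *
from scipy.spatial.transform import Rotation as Ro
C=np.array([.5794,.0699,0]);yw=.3525
Rc=Ro.from_euler("z",yw).as_matrix()
s=telemetry.read_state();T=Ro.from_quat(s["eef_rot"])
p=(Rc.T@(s["position"]-C))*1000
print("t",s["time_s"],"cooler mm",p.round(1),"F(cooler)",(Rc.T@s["wrist_force"]).round(1),"w",round(s["width"],4))
G=np.column_stack([Rc[:,1],Rc[:,0],[0,0,-1]])
print("rot units",(np.degrees((T.inv()*Ro.from_matrix(G)).as_rotvec())/8).round(2))
if len(sys.argv)>3: print("shift units",(T.as_matrix().T@Rc@(np.array([float(a) for a in sys.argv[1:4]])-p)/40).round(2))
E
R='{"translation":[0.58,-0.79,0],"delta_rot":[0,0,0],"jaw":1}'
python3 -m pendant '[{"translation":[0.58,-0.79,0],"delta_rot":[0,0,0],"jaw":1},{"translation":[0.58,-0.79,0],"delta_rot":[0,0,0],"jaw":1},{"translation":[0.58,-0.79,0],"delta_rot":[0,0,0],"jaw":1},{"translation":[0.58,-0.79,0],"delta_rot":[0,0,0],"jaw":1},{"translation":[0.58,-0.79,0],"delta_rot":[0,0,0],"jaw":1},{"translation":[0.58,-0.79,0],"delta_rot":[0,0,0],"jaw":1},{"translation":[0.58,-0.79,0],"delta_rot":[0,0,0],"jaw":1},{"translation":[0.58,-0.79,0],"delta_rot":[0,0,0],"jaw":1}]'
python3 -m pendant '[{"translation":[0.58,-0.79,0],"delta_rot":[0,0,0],"jaw":1},{"translation":[0.58,-0.79,0],"delta_rot":[0,0,0],"jaw":1},{"translation":[0.58,-0.79,0],"delta_rot":[0,0,0],"jaw":1},{"translation":[0.58,-0.79,0],"delta_rot":[0,0,0],"jaw":1},{"translation":[0.58,-0.79,0],"delta_rot":[0,0,0],"jaw":1},{"translation":[0.58,-0.79,0],"delta_rot":[0,0,0],"jaw":1},{"translation":[0.58,-0.79,0],"delta_rot":[0,0,0],"jaw":1},{"translation":[0.58,-0.79,0],"delta_rot":[0,0,0],"jaw":1}]'
python3 go.py 0 290 304
```

```text
time_s: 1.55
position: [0.2715, -0.2526, 0.304]
eef_rot: [0.989, 0.147, 0.0, 0.0]
wrist_force: [0.8, 0.1, -0.2]
width: 0.0852
finger_force: 0.0
time_s: 2.35
position: [0.3754, 0.0436, 0.3042]
eef_rot: [0.989, 0.147, 0.0, 0.0]
wrist_force: [0.7, 0.2, 0.4]
width: 0.0856
finger_force: 0.0
t 2.35 cooler mm [-200.6   45.7  304.2] F(cooler) [ 0.7 -0.   0.4] w 0.0856
rot units [ 1.000e-02 -0.000e+00 -1.165e+01]
shift units [ 4.66 -6.38  0.01]
```

```bash
python3 -m pendant '[{"translation":[0.58,-0.8,0],"delta_rot":[0,0,0],"jaw":1},{"translation":[0.58,-0.8,0],"delta_rot":[0,0,0],"jaw":1},{"translation":[0.58,-0.8,0],"delta_rot":[0,0,0],"jaw":1},{"translation":[0.58,-0.8,0],"delta_rot":[0,0,0],"jaw":1},{"translation":[0.58,-0.8,0],"delta_rot":[0,0,0],"jaw":1},{"translation":[0.58,-0.8,0],"delta_rot":[0,0,0],"jaw":1},{"translation":[0.58,-0.8,0],"delta_rot":[0,0,0],"jaw":1},{"translation":[0.58,-0.8,0],"delta_rot":[0,0,0],"jaw":1}]'|head -2
python3 -m pendant '[{"translation":[0,0,0],"delta_rot":[0,0,-0.97],"jaw":1},{"translation":[0,0,0.5],"delta_rot":[0,0,-0.97],"jaw":1},{"translation":[0,0,0.5],"delta_rot":[0,0,-0.97],"jaw":1},{"translation":[0,0,0.5],"delta_rot":[0,0,-0.97],"jaw":1},{"translation":[0,0,0.5],"delta_rot":[0,0,-0.97],"jaw":1},{"translation":[0,0,0],"delta_rot":[0,0,-0.97],"jaw":1}]'|head -2
python3 -m pendant '[{"translation":[0,0,0],"delta_rot":[0,0,-0.97],"jaw":1},{"translation":[0,0,0],"delta_rot":[0,0,-0.97],"jaw":1},{"translation":[0,0,0],"delta_rot":[0,0,-0.97],"jaw":1},{"translation":[0,0,0],"delta_rot":[0,0,-0.97],"jaw":1},{"translation":[0,0,0],"delta_rot":[0,0,-0.97],"jaw":1},{"translation":[0,0,0],"delta_rot":[0,0,-0.97],"jaw":1},{"translation":[0,0,0],"delta_rot":[0,0,0],"jaw":1}]'|head -2
python3 go.py 0 285 75
python3 - <<'E'
from h import *
for uv in [(115,320),(162,358),(65,352)]: 
    print("scale",onz("side",uv,.03).round(3))
E
```

```text
time_s: 3.15
position: [0.4784, 0.3426, 0.3039]
time_s: 3.75
position: [0.4774, 0.3404, 0.2211]
time_s: 4.45
position: [0.4782, 0.3409, 0.2239]
t 4.45 cooler mm [ -1.4 289.2 223.9] F(cooler) [-0.1  0.2 -0.1] w 0.0857
rot units [-0. -0.  0.]
shift units [-0.11  0.04  3.72]
scale [0.677 0.457 0.03 ]
scale [0.508 0.465 0.03 ]
scale [0.716 0.581 0.03 ]
```

```bash
python3 -m pendant '[{"translation":[-0.1,0,0.9],"delta_rot":[0,0,0],"jaw":1},{"translation":[0,0,0.9],"delta_rot":[0,0,0],"jaw":1},{"translation":[0,0.04,0.9],"delta_rot":[0,0,0],"jaw":1},{"translation":[0,0,0.7],"delta_rot":[0,0,0],"jaw":1},{"translation":[0,0,0.3],"delta_rot":[0,0,0],"jaw":1},{"translation":[0,0,0],"delta_rot":[0,0,0],"jaw":1},{"translation":[0,0,0],"delta_rot":[0,0,0],"jaw":1}]'|head -4
python3 go.py 0 185 75
python3 -m pendant '[{"translation":[-0.3,0,0],"delta_rot":[0,0,0],"jaw":1},{"translation":[-0.3,0,0],"delta_rot":[0,0,0],"jaw":1},{"translation":[-0.3,0,0],"delta_rot":[0,0,0],"jaw":1},{"translation":[-0.2,0,0],"delta_rot":[0,0,0],"jaw":1},{"translation":[-0.2,0,0],"delta_rot":[0,0,0],"jaw":1},{"translation":[-0.2,0,0],"delta_rot":[0,0,0],"jaw":1},{"translation":[-0.2,0,0],"delta_rot":[0,0,0],"jaw":1}]'|head -4
python3 go.py 0 185 75
python3 -c "
from h import *
cv2.imwrite('pics/s1.png',cv2.resize(optics.capture('scene')[150:350,130:290],None,fx=3,fy=3,interpolation=2))"
```

```text
time_s: 5.15
position: [0.4816, 0.3379, 0.0772]
eef_rot: [0.574, 0.819, 0.001, 0.0]
wrist_force: [0.5, 0.0, 0.7]
t 5.15 cooler mm [  0.7 285.3  77.2] F(cooler) [ 0.5 -0.2  0.7] w 0.0853
rot units [ 0.01 -0.   -0.03]
shift units [-2.51 -0.01  0.05]
time_s: 5.85
position: [0.5049, 0.2734, 0.0767]
eef_rot: [0.573, 0.819, 0.001, -0.0]
wrist_force: [-2.6, 6.9, 6.6]
t 5.85 cooler mm [  0.4 216.7  76.7] F(cooler) [-0.1  7.4  6.6] w 0.0857
rot units [ 0.01 -0.01 -0.02]
shift units [-0.79 -0.01  0.04]
```

View pics/s1.png

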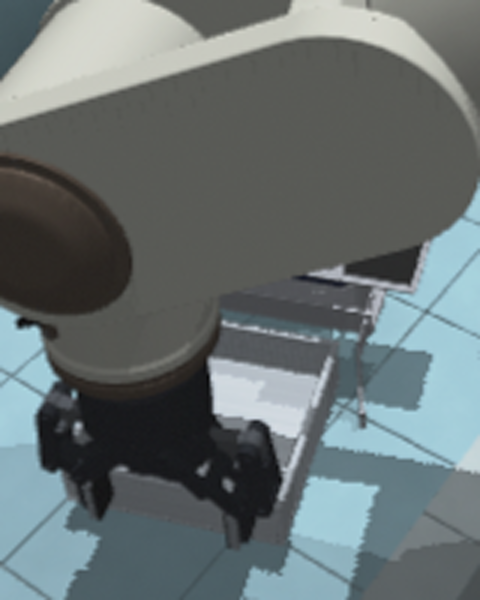

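The tray is moving squarely, with both fingers on its outer wall (crop (100,500) and (240,530)). I'll continue slowly and watch the force.

```bash
python3 -m pendant '[{"translation":[-0.15,0,0],"delta_rot":[0,0,0],"jaw":1},{"translation":[-0.15,0,0],"delta_rot":[0,0,0],"jaw":1},{"translation":[-0.15,0,0],"delta_rot":[0,0,0],"jaw":1},{"translation":[-0.15,0,0],"delta_rot":[0,0,0],"jaw":1},{"translation":[-0.1,0,0],"delta_rot":[0,0,0],"jaw":1}]'|sed -n 4p
python3 go.py 0 173 75
python3 -m pendant '[{"translation":[-0.1,0,0],"delta_rot":[0,0,0],"jaw":1},{"translation":[-0.1,0,0],"delta_rot":[0,0,0],"jaw":1}]'|sed -n 4p
python3 go.py 0 173 75
```

```text
wrist_force: [-2.6, 6.9, 5.7]
t 6.4 cooler mm [  0.2 188.9  76.5] F(cooler) [-0.   7.3  5.7] w 0.0857
rot units [ 0.01 -0.01 -0.02]
shift units [-0.4  -0.    0.04]
wrist_force: [-2.6, 7.4, 5.9]
t 6.6 cooler mm [  0.2 181.1  76.5] F(cooler) [0.1 7.8 5.9] w 0.0855
rot units [ 0.01 -0.01 -0.02]
shift units [-0.2  -0.    0.04]
```

```bash
for i in 1; do python3 -m pendant '[{"translation":[-0.1,0,0],"delta_rot":[0,0,0],"jaw":1}]'|sed -n 4p
python3 go.py
python3 -m pendant '[{"translation":[-0.1,0,0],"delta_rot":[0,0,0],"jaw":1}]'|sed -n 4p
python3 go.py;done
```

```text
wrist_force: [-2.6, 7.1, 5.5]
t 6.7 cooler mm [1.000e-01 1.771e+02 7.650e+01] F(cooler) [0.1 7.6 5.5] w 0.085
rot units [ 0.01 -0.01 -0.02]
wrist_force: [-2.6, 6.6, 7.0]
t 6.8 cooler mm [1.000e-01 1.731e+02 7.650e+01] F(cooler) [-0.2  7.1  7. ] w 0.0855
rot units [ 0.01 -0.01 -0.02]
```

```bash
python3 -m pendant '[{"translation":[-0.08,0,0],"delta_rot":[0,0,0],"jaw":1}]'|sed -n 4p
python3 go.py
python3 -m pendant '[{"translation":[-0.05,0,0],"delta_rot":[0,0,0],"jaw":1}]'|sed -n 4p
python3 go.py
python3 -c "
from h import *
cv2.imwrite('pics/s2.png',cv2.resize(optics.capture('scene')[150:350,130:290],None,fx=3,fy=3,interpolation=2))"
```

```text
wrist_force: [-2.7, 7.0, 6.3]
t 6.9 cooler mm [1.000e-01 1.699e+02 7.650e+01] F(cooler) [-0.1  7.5  6.3] w 0.0852
rot units [ 0.01 -0.01 -0.02]
wrist_force: [-5.1, 36.2, 4.6]
t 7.0 cooler mm [  0.4 169.1  76.6] F(cooler) [ 7.7 35.7  4.6] w 0.0854
rot units [ 0.01 -0.03 -0.03]
```

View pics/s2.png

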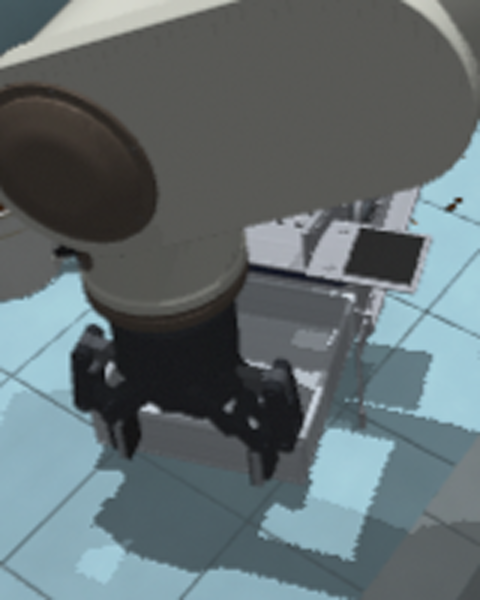

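The force rose to 36 N as the tray hit the stop, so it's home. I'll back off, rise, and check its position.

```bash
python3 -m pendant '[{"translation":[0.4,0,0],"delta_rot":[0,0,0],"jaw":1},{"translation":[0.8,0,0],"delta_rot":[0,0,0],"jaw":1},{"translation":[0,0,-0.9],"delta_rot":[0,0,0],"jaw":0},{"translation":[0,0,-0.9],"delta_rot":[0,0,0],"jaw":0},{"translation":[0,0,-0.9],"delta_rot":[0,0,0],"jaw":0},{"translation":[0,0,-0.9],"delta_rot":[0,0,0],"jaw":0},{"translation":[0,0,-0.9],"delta_rot":[0,0,0],"jaw":0}]'|sed -n 4p
python3 go.py -112 62 255
```

```text
wrist_force: [1.1, -0.2, -1.1]
t 7.75 cooler mm [ -0.4 215.9 257.5] F(cooler) [ 0.9 -0.6 -1.1] w 0.0123
rot units [-0.    0.   -0.02]
shift units [-3.86 -2.78  0.06]
```

```bash
python3 -m pendant '[{"translation":[-0.55,-0.4,0],"delta_rot":[0,0,0],"jaw":0},{"translation":[-0.55,-0.4,0],"delta_rot":[0,0,0],"jaw":0},{"translation":[-0.55,-0.4,0],"delta_rot":[0,0,0],"jaw":0},{"translation":[-0.55,-0.4,0],"delta_rot":[0,0,0],"jaw":0},{"translation":[-0.55,-0.4,0],"delta_rot":[0,0,0],"jaw":0},{"translation":[-0.55,-0.4,0],"delta_rot":[0,0,0],"jaw":0},{"translation":[-0.55,-0.4,0],"delta_rot":[0,0,0],"jaw":0},{"translation":[0,0,0],"delta_rot":[0,0,0],"jaw":0}]'|sed -n 4p
python3 go.py -112 62 205
python3 - <<'E'
from h import *
a=optics.capture("scene");b=optics.capture("side")
a=cv2.resize(a[150:350,130:290],None,fx=3,fy=3,interpolation=2);b=cv2.resize(b[180:300,170:290],(400,400),interpolation=2)
b=cv2.copyMakeBorder(b,0,200,0,0,0);o=np.hstack([a[:, :400],b]);cv2.imwrite("pics/s3.png",o)
E
```

```text
wrist_force: [0.5, 0.3, 0.4]
t 8.55 cooler mm [-113.8   60.5  256.1] F(cooler) [0.6 0.1 0.4] w -0.0001
rot units [-0.    0.01 -0.03]
shift units [0.04 0.05 1.28]
```

View pics/s3.png

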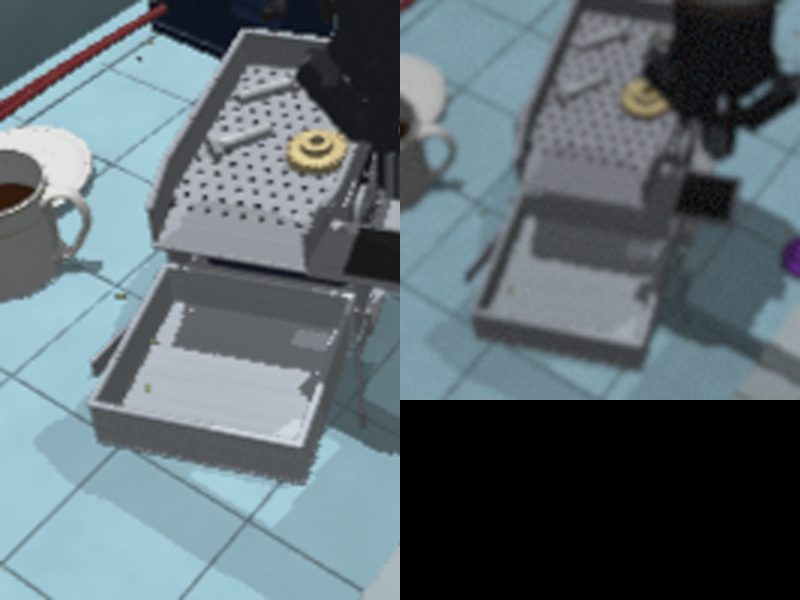

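The tray looks home, with its rear rim at the stop (crop (167,267) to (355,295)). I'll check that numerically and turn the shut gripper 90° so its knuckles clear the tray wall.

```bash
python3 -m pendant '[{"translation":[0.04,0.05,0.3],"delta_rot":[0,0,0.94],"jaw":0},{"translation":[0,0,0],"delta_rot":[0,0,0.94],"jaw":0},{"translation":[0,0,0],"delta_rot":[0,0,0.94],"jaw":0},{"translation":[0,0,0],"delta_rot":[0,0,0.94],"jaw":0},{"translation":[0,0,0],"delta_rot":[0,0,0.94],"jaw":0},{"translation":[0,0,0],"delta_rot":[0,0,0.94],"jaw":0},{"translation":[0,0,0],"delta_rot":[0,0,0.94],"jaw":0},{"translation":[0,0,0],"delta_rot":[0,0,0.94],"jaw":0}]'|sed -n 4p
python3 -m pendant '[{"translation":[0,0,0.2],"delta_rot":[0,0,0.94],"jaw":0},{"translation":[0,0,0.2],"delta_rot":[0,0,0.94],"jaw":0},{"translation":[0,0,0.2],"delta_rot":[0,0,0.94],"jaw":0},{"translation":[0,0,0],"delta_rot":[0,0,0.94],"jaw":0},{"translation":[0,0,0],"delta_rot":[0,0,0],"jaw":0}]'|sed -n 4p
python3 go.py -111 62 205
python3 - <<'E'
from fit import *
R=[(75,70,40),(75,-70,40),(-75,-70,40),(-75,70,40)]
t,e=fit(R,dict(scene=A([(90,405),(167,267),(355,295),(303,443)])),[.55,.16,.35])
c=np.array([.5794,.0699,.3525]);d=t[:2]-c[:2];cs,n=np.cos(c[2]),np.sin(c[2]);print("tray in cooler",cs*d[0]+n*d[1],-n*d[0]+cs*d[1],t[2]-c[2])
E
```

```text
wrist_force: [0.0, 0.5, -0.6]
wrist_force: [0.6, -0.3, 0.5]
t 9.95 cooler mm [-110.    64.6  219.7] F(cooler) [ 0.4 -0.5  0.5] w 0.0002
rot units [ -0.     0.   -11.31]
shift units [-0.02  0.06  0.37]
tray in cooler 0.0025179985545749663 0.08743379235911948 0.004342900146890094
```

```bash
python3 -m pendant '[{"translation":[-0.02,0.06,0.3],"delta_rot":[0,0,0],"jaw":0},{"translation":[0,0,0.2],"delta_rot":[0,0,0],"jaw":0},{"translation":[0,0,0.2],"delta_rot":[0,0,0],"jaw":0},{"translation":[0,0,0.2],"delta_rot":[0,0,0],"jaw":0}]'|sed -n 4p
python3 go.py -111 62 150
python3 -m pendant '[{"translation":[0,0,0.2],"delta_rot":[0,0,0],"jaw":0},{"translation":[0,0,0.2],"delta_rot":[0,0,0],"jaw":0},{"translation":[0,0,0.2],"delta_rot":[0,0,0],"jaw":0}]'|sed -n 4p
python3 go.py -111 62 150
```

```text
wrist_force: [-2.6, 10.4, 7.9]
t 10.35 cooler mm [-111.    62.2  183.4] F(cooler) [ 1.1 10.6  7.9] w 0.0003
rot units [-1.000e-02 -1.000e-02 -1.128e+01]
shift units [0.   0.01 0.83]
wrist_force: [1.0, -0.3, 5.1]
t 10.65 cooler mm [-111.1   61.6  159.3] F(cooler) [ 0.9 -0.6  5.1] w 0.0
rot units [  0.    -0.   -11.28]
shift units [ 0.   -0.01  0.23]
```

```bash
python3 -m pendant '[{"translation":[0,0,0.15],"delta_rot":[0,0,0],"jaw":0},{"translation":[0,0,0.1],"delta_rot":[0,0,0],"jaw":0}]'|sed -n 4p
python3 go.py -111 62 148
python3 -m pendant '[{"translation":[0,0,0.03],"delta_rot":[0,0,0],"jaw":0},{"translation":[0,0,0],"delta_rot":[0,0,0],"jaw":0},{"translation":[0,0,0],"delta_rot":[0,0,0],"jaw":0},{"translation":[0,0,0],"delta_rot":[0,0,0],"jaw":0},{"translation":[0,0,0],"delta_rot":[0,0,0],"jaw":0},{"translation":[0,0,0],"delta_rot":[0,0,0],"jaw":0},{"translation":[0,0,0],"delta_rot":[0,0,0],"jaw":0},{"translation":[0,0,0],"delta_rot":[0,0,0],"jaw":0}]'|sed -n 4p
python3 go.py -111 62 148
python3 - <<'E'
from h import *
a=optics.capture("scene");b=optics.capture("side")
a=cv2.resize(a[150:350,130:290],None,fx=3,fy=3,interpolation=2);b=cv2.resize(b[180:300,170:290],(400,400),interpolation=2)
b=cv2.copyMakeBorder(b,0,200,0,0,0);o=np.hstack([a[:, :400],b]);cv2.imwrite("pics/s4.png",o)
E
```

```text
wrist_force: [0.0, 0.2, 2.6]
t 10.85 cooler mm [-111.3   61.5  149.2] F(cooler) [0.1 0.2 2.6] w -0.0
rot units [-1.000e-02  0.000e+00 -1.129e+01]
shift units [ 0.01 -0.01  0.03]
wrist_force: [-3.0, 2.1, 1.0]
t 11.65 cooler mm [-111.2   61.5  148.7] F(cooler) [-2.1  3.   1. ] w -0.0
rot units [ -0.   -0.  -11.3]
shift units [ 0.   -0.01  0.02]
```

View pics/s4.png

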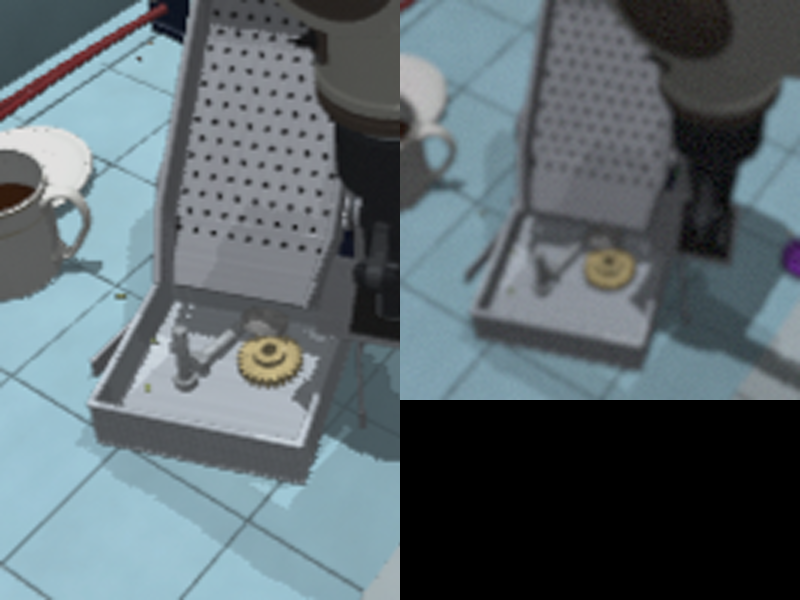

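The tipping tray is empty. The aluminium tray holds both bolts (180,355) and (215,350), the gear (270,360) and the bearing behind it (265,322). I'll ease up at 0.04 m/s.

```bash
python3 -m pendant '[{"translation":[0,0,-0.05],"delta_rot":[0,0,0],"jaw":0},{"translation":[0,0,-0.1],"delta_rot":[0,0,0],"jaw":0},{"translation":[0,0,-0.1],"delta_rot":[0,0,0],"jaw":0},{"translation":[0,0,-0.1],"delta_rot":[0,0,0],"jaw":0},{"translation":[0,0,-0.1],"delta_rot":[0,0,0],"jaw":0},{"translation":[0,0,-0.1],"delta_rot":[0,0,0],"jaw":0},{"translation":[0,0,-0.1],"delta_rot":[0,0,0],"jaw":0},{"translation":[0,0,-0.1],"delta_rot":[0,0,0],"jaw":0}]'|sed -n 4p
python3 -m pendant '[{"translation":[0,0,-0.1],"delta_rot":[0,0,0],"jaw":0},{"translation":[0,0,-0.1],"delta_rot":[0,0,0],"jaw":0},{"translation":[0,0,-0.1],"delta_rot":[0,0,0],"jaw":0},{"translation":[0,0,-0.1],"delta_rot":[0,0,0],"jaw":0},{"translation":[0,0,-0.1],"delta_rot":[0,0,0],"jaw":0},{"translation":[0,0,-0.1],"delta_rot":[0,0,0],"jaw":0},{"translation":[0,0,-0.1],"delta_rot":[0,0,0],"jaw":0},{"translation":[0,0,-0.1],"delta_rot":[0,0,0],"jaw":0}]'|sed -n 4p
python3 go.py -111 62 205
```

```text
wrist_force: [-2.1, 5.4, 4.4]
wrist_force: [0.0, -0.0, 0.3]
t 13.35 cooler mm [-111.3   61.6  210.8] F(cooler) [ 0.  -0.   0.3] w -0.0002
rot units [ -0.    0.  -11.3]
shift units [ 0.01 -0.01  0.15]
```

Now I'll withdraw upwards and look.

```bash
python3 -m pendant '[{"translation":[0,0,-0.4],"delta_rot":[0,0,0],"jaw":0},{"translation":[0,0,-0.8],"delta_rot":[0,0,0],"jaw":0},{"translation":[0,0,-0.8],"delta_rot":[0,0,0],"jaw":0},{"translation":[-0.8,0,0],"delta_rot":[0,0,0],"jaw":0},{"translation":[-0.5,0,0],"delta_rot":[0,0,0],"jaw":0},{"translation":[0,0,0],"delta_rot":[0,0,0],"jaw":0}]'|sed -n 4p
python3 - <<'E'
from h import *
a=optics.capture("scene");b=optics.capture("side")
a=cv2.resize(a[150:350,130:290],None,fx=3,fy=3,interpolation=2);b=cv2.resize(b[180:300,170:290],(400,400),interpolation=2)
b=cv2.copyMakeBorder(b,0,200,0,0,0);o=np.hstack([a[:, :400],b]);cv2.imwrite("pics/s5.png",o)
E
```

```text
wrist_force: [0.7, 1.2, 0.1]
```

View pics/s5.png

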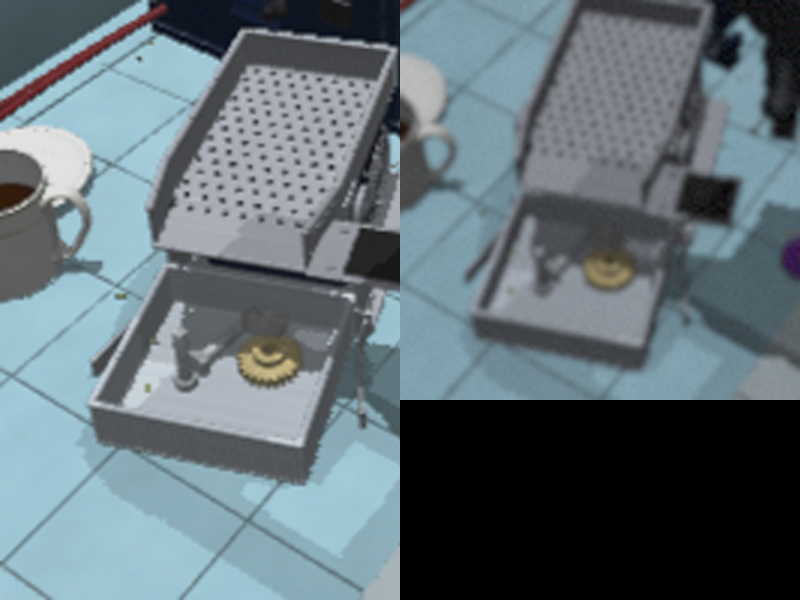

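The tipping tray is level and empty. All four parts are in the docked aluminium tray (bolts (185,360) and (215,350), bearing (265,320), gear (270,358)), and the arm is clear.

```bash
python3 -c "
from workcell import ticket
print(ticket.hand_in())"
```

```text
the job is handed in; nothing more can be done
None
```

I handed the job in with the aluminium tray home in the dock, all four parts in it, the tipping tray eased back level, and the arm clear; the hand-in call returned no verdict.

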